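# Make ready the mould nest and prove its trip

### The arm

A 6-joint arm with a two-finger parallel gripper is mounted at the origin on the work surface. World frame = base frame: x ahead of the robot, y to its left, z up, the work surface at z = 0. Lengths are in m, angles in rad, forces in N, time in s.
With the tool pointing down it reaches from about 0.3 to 0.825 m from the base axis. Payload 5.4 kg.
Tool frame: the origin (TCP) lies at the very end of the fingers, on their centre line; the grasp point (between the pads) lies 19 mm behind it; z points along the fingers, x is the direction in which the jaws open and shut, and the axes are right-handed (so a half turn about z gives the same grasp; the last joint's range is limited). The gripper opens to 92 mm and grips with 3 to 60 N. Pads are 20 mm wide; open, the fingers measure 128 mm over their backs; the gripper's body (75 mm by 189 mm) begins 69 mm behind the grasp point.
Start: joints at [-1.412, 0.158, 1.597, -0, 1.386, -0.21], TCP at [0.207, -0.536, 0.215] pointing down, gripper open.
Joint ranges: [-2.91, 2.91], [-0.94, 2.29], [0.18, 2.7], [-1.29, 4.43], [0.17, 2.64], [-3, 3]. Speed limits (rad/s): [2.57, 2.57, 3.14, 3.14, 3.14, 3.14].

### API

Orientations are given as a rotation vector (axis times angle).
In Python, from workcell import bot gives the robot as it stands. Calls block until the motion is done:
- bot.goto(position, orientation): joint-space move of the TCP to a pose.
- bot.line_to(position, rot=None, max_speed=0.15): straight line of the TCP; rot=None keeps the orientation; max_speed is the mean speed in m/s.
- bot.set_joints(angles): joint-space move.
- bot.set_gripper(opening, newtons=None): opening from 0.0 (shut) to 1.0 (fully open); newtons is the grip in N (None keeps the last); returns when the fingers have stopped.
- bot.hold(seconds).
- bot.inverse_kinematics(position, orientation): joint angles nearest the present ones, or None.
- bot.read_camera(name): name is "side" or "top"; returns a dict with "pixels" (420x560x3 uint8, blue, green, red), "fx", "fy", "cx", "cy" (pixels), "R" (3x3) and "t" (3): a world point X has camera coordinates R X + t. Camera axes: x right, y down, z forward; pixel columns grow to the right and rows downward; lengths in m; the calibration is good to about 2 mm. A picture is of the moment at which its call begins. There is no depth.
A pose or a line that the arm cannot do raises bot.MotionError and nothing moves.
- bot.job_done(): hands the job in, once; it reports no verdict.
Readings, each from a call of its own:
- bot.current_clock(): time.
- bot.current_joints(): joint angles.
- bot.current_joint_vel(): joint speeds.
- bot.current_effort(): joint torques, N m.
- bot.current_ee_pos(): TCP position.
- bot.current_tool_rot(): TCP orientation.
- bot.current_contact_force(): force on the tool from outside, world axes, zero at the start.
- bot.current_ft_torque(): the same for the moment, N m.
- bot.current_opening(): opening from 0.0 (shut) to 1.0 (fully open).
Only numpy, scipy, OpenCV 4.12 (cv2) and the standard library are available. Lean on these libraries where they do the work, as an engineer would, in place of code of your own. Each camera call takes 0.05 s, during which the arm holds its last target.

### The job

Make the mould nest ready for the shift: take the wooden dust cover off the nest and lay it flat and square on the blue sloped rest, its lower edge near the lip; then stack squarely in the nest the black mould body, on it every brass spacer that lies on the bench, and last the aluminium disc, centred, knob up, all lying flat. When the stack is complete, prove the trip: press the green test button until the red lever drops, then lift the lever back up until it stays up against its stop. Leave the jar, the brick and the glass weight where they are.

Things in the scene. Friction and masses are not known exactly. Their poses are not given: they have to be found in the camera images.
- nest: Fixed dark metal nest, bright flared lips; origin: centre of underside, on the bench; x, y along its sides. Base 124 x 124 x 6 mm: pocket floor 6 mm up. Four corner angles form a 70 x 70 mm square pocket, inner faces upright to 74 mm, then flaring out 7 mm per side to the top at 86 mm. The angles span 20 to 50 mm from the centre lines: each side has a 40 mm wide gap in its middle for a finger.
- cover: Loose square wooden cover 120 x 120 x 12 mm, 0.18 kg, at the start flat on the nest's top (underside 86 mm above the bench). Origin: centre of its underside, z up. In its middle a dark wooden grip, 70 mm long along the cover's y, 18 mm thick along its x, its top 42 mm above the cover's underside.
- rest_face: Sloping top face of the fixed blue rest. Origin: face centre, 75 mm above the bench; z is its normal, x runs up the slope (away from the robot), y level. 150 mm (x) by 170 mm (y), slope 20 degrees, low edge towards the robot. A lip along the low edge stands 16 mm above the face, inner side at x = -67 mm: the cover touching it squarely has its centre at x = -7 mm.
- mould: Loose black graphite mould body, 66 x 66 mm, 40 mm high, 0.26 kg or so, with a square cavity 34 mm wide in its top. Origin: centre of its underside, z up, x and y along its sides (all four sides alike). Goes in first.
- spacer1: Loose flat square brass spacer frame, 66 x 66 mm, 8 mm thick, with a 34 mm square opening, about 0.12 kg. Origin: centre of its underside, z up. All spacers alike. Lies on the bench; may be absent.
- spacer2: As spacer1.
- spacer3: As spacer1.
- disc: Loose round aluminium disc, 66 mm across, 10 mm thick, about 0.14 kg, with an orange knob on a thin neck in its middle: the knob is 26 mm across and reaches from 16 to 40 mm above the underside. Origin: centre of its underside, z up. Goes in last.
- unit: Fixed grey trip unit, a case 160 x 160 mm and 60 mm high, origin at the centre of its underside, z up, its front (-x) towards the robot. On top: the green button (left, at x -30, y +40 mm) and the red lever (right, y -40 mm).
- button_top (a point): Centre of the top of the green test button, 32 mm across, 78 mm above the bench when not pressed.
- button (a joint): Travel of the test button downwards: 0 at rest, 7 mm fully pressed (about 4.5 N). The lever trips at about 3 to 4.5 mm.
- lever_tip (a point): Middle of the red grip of the trip lever, 80 mm from the hinge. The grip is a round bar 20 mm in diameter and about 48 mm long along the lever. The lever moves in the unit's x-z plane.
- lever (a joint): Trip lever angle: 0 up (12 degrees past upright towards the unit's +x, held on a stop by its weight), 1.22 rad dropped towards the unit's -x, grip middle then 97 mm above the bench. Upright is 0.21: below it falls back to 0, above it drops. Level hinge along the unit's y at x +30, y -40 mm, 55 mm above the bench. Only its weight (0.14 kg) and slight friction resist.
- jar: Bystander: amber glass jar with yellow cap, 70 mm across and 90 mm high; origin at the centre of its underside.
- brick: Bystander: terracotta half fire brick 110 x 70 x 60 mm; origin at the centre of its underside.
- weight: Bystander: green glass weight, 80 mm across and 55 mm high; origin at the centre of its underside.

How it is judged:
By the outcome, as a careful person would: the job done as asked, in the order asked, and still so for the second after the job is handed in, with the robot touching nothing.
Of spacer1, spacer2, spacer3 only 1 to 3 are there at a start; the rules pass over those that are not, and their reading is None.
At some moment in a run one of mould, spacer1, spacer2, spacer3, disc may be knocked a few centimetres aside while the robot is not near it.
It also fails if it takes over 210 s, if anything falls off the work surface, if the arm or the gripper's body presses on something with over 40 N, if the wrist force passes 120 N, or if a joint passes its speed limit or range.

## Working session

There is one attempt and no reset: what is moved stays moved. The work goes in short steps, each a Python script; the robot and the scene stay as the last script left them, time stands still between calls to the robot, and variables do not carry over. Pictures are saved under pics/ and viewed, and the job is handed in when it is done.

```bash
ls; mkdir -p pics
python3 - <<'E'
from workcell import bot
import cv2
for n in ("side","top"):
    c=bot.read_camera(n); cv2.imwrite(f"pics/{n}0.png",c["pixels"])
    print(n,c["fx"],c["cx"],c["cy"],c["R"],c["t"], -c["R"].T@c["t"])
print(bot.current_clock(),bot.current_ee_pos(),bot.current_tool_rot())
E
```

```text
pics
side 511.39425324134197 273.667809805843 198.509771767567 [[-0.94584369 -0.32442129 -0.01142528]
 [-0.22133605  0.67024749 -0.70836337]
 [ 0.23746592 -0.6674722  -0.70575548]] [0.54590699 0.2181249  1.18858208] [0.28237384 0.82425168 0.99959715]
top 400.0641342469475 281.74491204311465 207.40396958332562 [[ 0.00932859 -0.99979016  0.01823776]
 [-0.98652051 -0.0121815  -0.16318364]
 [ 0.16337156 -0.01646965 -0.98642713]] [-0.01144983  0.59731892  1.14937893] [0.40159834 0.01475869 1.23146006]
0.1 [ 0.20718503 -0.53578035  0.21373324] [-2.59005895e+00  1.77579488e+00  1.76244148e-03]
```

View pics/side0.png

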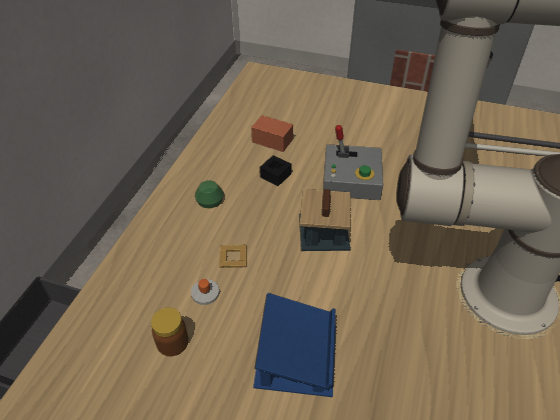

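View pics/top0.png

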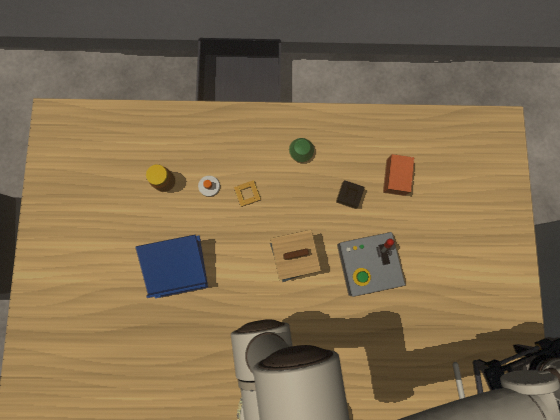

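The side view shows the wooden cover on the nest at about (325,215), the trip unit at (353,172), and the mould at (276,170). One brass spacer is at (233,256), the disc at (205,290) and the blue rest at (297,345). The top view agrees. I'll zoom in and segment.

```bash
cat > h.py <<'E'
import numpy as np, cv2
from workcell import bot
def cam(n): return bot.read_camera(n)
def proj(c,X):
    p=c["R"]@np.asarray(X,float)+c["t"]; return np.array([c["fx"]*p[0]/p[2]+c["cx"],c["fy"]*p[1]/p[2]+c["cy"]])
def ray(c,uv):
    d=c["R"].T@np.array([(uv[0]-c["cx"])/c["fx"],(uv[1]-c["cy"])/c["fy"],1.]); return -c["R"].T@c["t"],d
def onz(c,uv,z):
    o,d=ray(c,uv); return o+d*(z-o[2])/d[2]
def tri(c1,u1,c2,u2):
    o1,d1=ray(c1,u1);o2,d2=ray(c2,u2)
    s=np.linalg.lstsq(np.c_[d1,-d2],o2-o1,rcond=None)[0]
    a,b=o1+s[0]*d1,o2+s[1]*d2
    return (a+b)/2,np.linalg.norm(a-b)
def mask(c,lo,hi):
    return cv2.inRange(cv2.cvtColor(c["pixels"],cv2.COLOR_BGR2HSV),np.array(lo),np.array(hi))
def blobs(m,amin=30):
    cs,_=cv2.findContours(m,cv2.RETR_EXTERNAL,cv2.CHAIN_APPROX_NONE)
    return sorted([k for k in cs if cv2.contourArea(k)>amin],key=cv2.contourArea,reverse=True)
def crop(c,u0,v0,u1,v1,k,name):
    cv2.imwrite("pics/"+name,cv2.resize(c["pixels"][v0:v1,u0:u1],None,fx=k,fy=k,interpolation=cv2.INTER_CUBIC))
E
python3 - <<'E'
from h import *
t=cam("top"); s=cam("side")
crop(t,130,130,270,310,3,"t1a.png"); 
crop(t,260,130,420,310,3,"t1b.png")
crop(s,190,110,390,260,4,"s1a.png")
crop(s,140,230,350,400,3.5 and 3,"s1b.png")
h=cv2.cvtColor(t["pixels"],cv2.COLOR_BGR2HSV)
for n,p in dict(spacer=(239,194),wood=(230,230),cover=(285,245),mould=(350,195),blue=(170,260),disc=(203,190)).items(): print(n,h[p[1],p[0]])
E
```

```text
spacer [ 19 172 169]
wood [ 19 120 170]
cover [ 18 131 168]
mould [ 16 101  48]
blue [111 140 100]
disc [ 25  25 182]
```

```bash
python3 -c "
import cv2,numpy as np
a=cv2.imread('pics/t1a.png');b=cv2.imread('pics/t1b.png');c=np.zeros((540,800,3),np.uint8)
k=800/(a.shape[1]+b.shape[1]);m=cv2.resize(np.hstack([a,b]),None,fx=min(k,1),fy=min(k,1));cv2.imwrite('pics/t1.png',m);print(m.shape)"
```

```text
(480, 800, 3)
```

View pics/t1b.png

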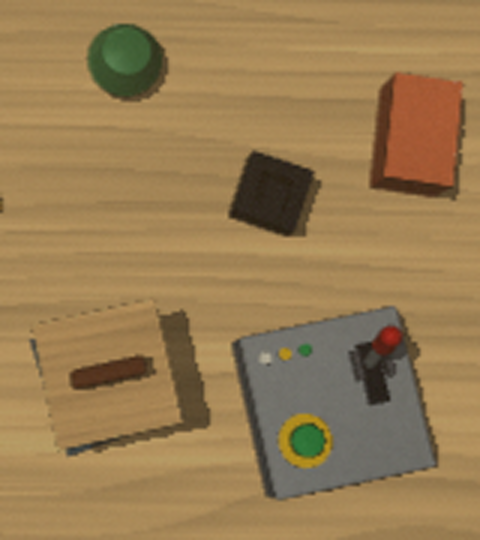

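View pics/t1a.png

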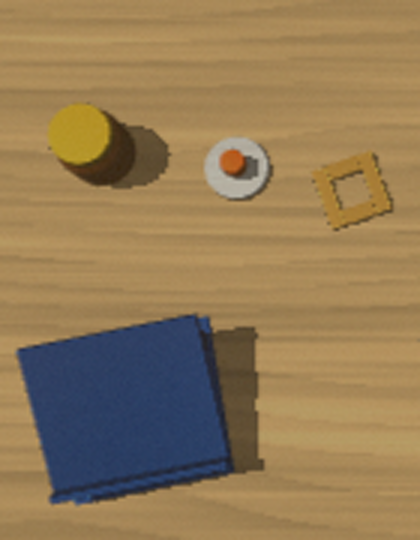

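View pics/s1a.png

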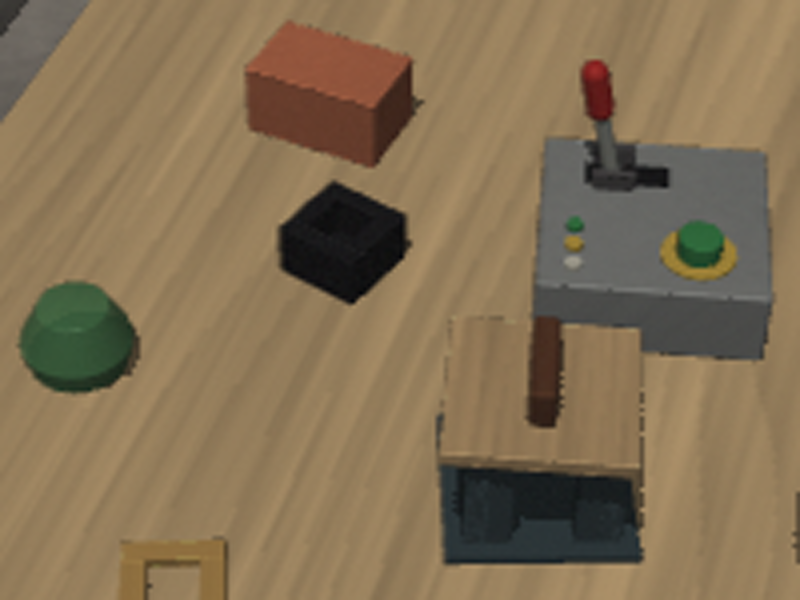

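View pics/s1b.png

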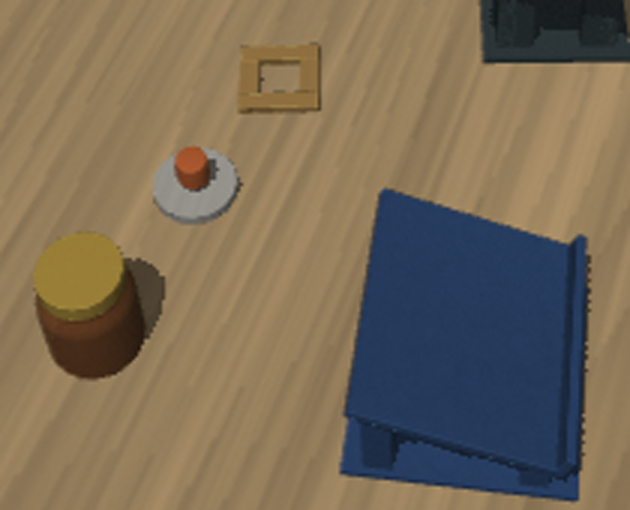

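The zooms show grip ends, corners and knob clearly, and one spacer frame so far. The arm hides the right-hand bench, so I'll swing it to the other side and look there.

Run:
```python
from h import *
p=bot.current_ee_pos(); bot.line_to([p[0],p[1],0.30],max_speed=0.3)
q=list(bot.current_joints()); print(q); q[0]=1.45; bot.set_joints(q)
print(bot.current_clock(),bot.current_ee_pos())
t=cam("top"); s=cam("side"); cv2.imwrite("pics/top2.png",t["pixels"]);cv2.imwrite("pics/side2.png",s["pixels"])
np.savez("c.npz",t=t,s=s)
```

```text
[np.float64(-1.4120754093156256), np.float64(0.11345251396832291), np.float64(1.476749335312403), np.float64(3.372321691909077e-07), np.float64(1.548773644735193), np.float64(-0.21012789987944436)]
4.575 [-0.05057822  0.57298265  0.30130269]
```

View pics/top2.png

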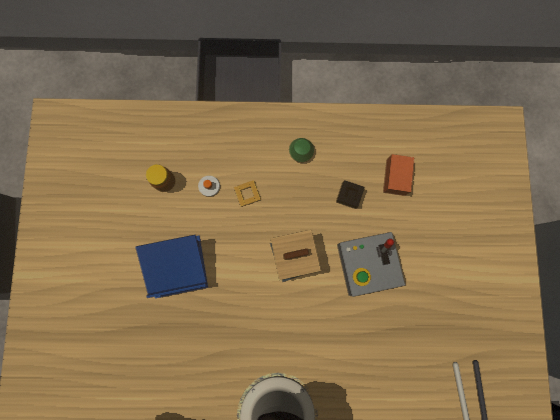

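View pics/side2.png

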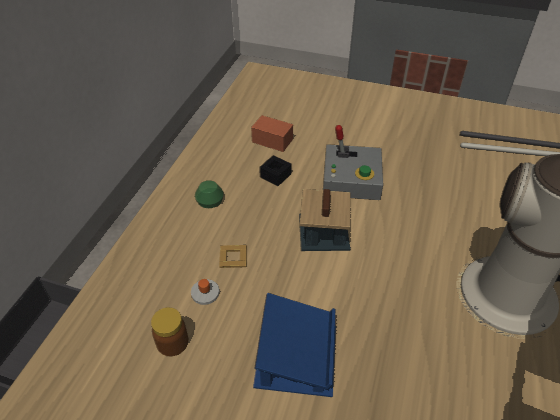

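With the arm moved away, the bench shows no other spacer, so there is exactly one, at (247,194) in the top view. Next I'll measure all the poses.

```bash
cat > meas.py <<'E'
from h import *
def fitsq(P):
    """centre, yaw of a square from its 4 corners (cyclic)"""
    P=np.array(P)[:,:2]; c=P.mean(0); d=P-c
    a=np.unwrap(np.arctan2(d[:,1],d[:,0]),period=np.pi/2)
    yaw=np.mean(a)-np.pi/4
    return c,(yaw+np.pi/4)%(np.pi/2)-np.pi/4,np.linalg.norm(d,axis=1)*2**.5
E
python3 - <<'E'
from meas import *
z=np.load("c.npz",allow_pickle=True); t=z["t"].item(); s=z["s"].item()
T=lambda L:[(260+u/3,130+v/3) for u,v in L]; A=lambda L:[(130+u/3,130+v/3) for u,v in L]
S=lambda L:[(190+u/4,110+v/4) for u,v in L]; B=lambda L:[(140+u/3,230+v/3) for u,v in L]
def sq(n,c,L,h): 
    r=fitsq([onz(c,p,h) for p in L]); print(n,r[0].round(4),np.degrees(r[1]).round(1),r[2].round(4))
sq("cover top",t,T([(33,330),(153,299),(184,427),(64,452)]),.098)
sq("cover side",s,S([(448,318),(641,327),(640,468),(442,461)]),.098)
sq("mould top",t,T([(254,152),(315,172),(292,235),(230,214)]),.02)
sq("mould side",s,S([(280,236),(335,183),(407,215),(350,268)]),.04)
sq("spacer top",t,A([(313,170),(374,152),(392,209),(334,229)]),.008)
sq("spacer side",s,B([(240,44),(320,43),(320,107),(239,106)]),.008)
# auto: spacer
for n,c in (("t",t),("s",s)):
    m=mask(c,(15,150,100),(25,255,255))
    for k in blobs(m,150)[:5]: 
        print(n,"brass",cv2.contourArea(k),cv2.minAreaRect(k), onz(c,cv2.minAreaRect(k)[0],.008).round(4))
    h=cv2.cvtColor(c["pixels"],cv2.COLOR_BGR2HSV)
    for nm,lo,hi in (("orange",(3,190,120),(12,255,255)),("green",(50,120,60),(75,255,255)),("black",(0,0,0),(180,255,62)),("white",(0,0,140),(40,60,255)),("red",(0,180,100),(3,255,255)),("red2",(172,150,80),(180,255,255)),("yellow",(20,180,120),(30,255,255)),("grip",(0,120,30),(12,200,105))):
        for k in blobs(mask(c,lo,hi),15)[:6]:
            r=cv2.minAreaRect(k)
            if 100<r[0][1]<320 and 130<r[0][0]<430: print(n,nm,cv2.contourArea(k),[np.round(x,1) for x in r])
E
```

```text
cover top [ 0.4525 -0.0461] 13.9 [0.1179 0.1198 0.1194 0.1151]
cover side [ 0.4544 -0.038 ] 14.4 [0.1209 0.1221 0.1171 0.1208]
mould top [ 0.6458 -0.2193] -19.8 [0.0666 0.0705 0.0672 0.0706]
mould side [ 0.6417 -0.2079] -16.2 [0.065  0.0658 0.0661 0.0643]
spacer top [0.6475 0.1006] 19.2 [0.0665 0.0644 0.0637 0.0644]
spacer side [0.647  0.1047] 20.1 [0.0683 0.0654 0.0685 0.0636]
t brass 397.0 ((246.96607971191406, 192.9049835205078), (20.651052474975586, 21.121923446655273), 70.34617614746094) [0.6486 0.1031 0.008 ]
t brass 315.5 ((156.0, 174.0), (20.0, 20.0), 90.0) [0.7052 0.3883 0.008 ]
t brass 226.0 ((361.5000305175781, 276.5000305175781), (16.970561981201172, 16.970561981201172), 45.0) [ 0.3954 -0.2489  0.008 ]
t green 72.0 [array([362. , 276.5]), array([ 9., 10.]), np.float64(90.0)]
t black 462.5 [array([350.2, 194.2]), array([21.5, 23.1]), np.float64(18.4)]
t white 299.5 [array([208.3, 185.2]), array([19.1, 19.8]), np.float64(45.0)]
t yellow 289.5 [array([156.3, 174.3]), array([19.1, 19.8]), np.float64(45.0)]
t yellow 213.0 [array([361.4, 276.3]), array([17. , 16.5]), np.float64(63.4)]
t grip 88.5 [array([387.1, 174. ]), array([ 4.2, 34.4]), np.float64(4.6)]
t grip 43.0 [array([295.7, 253.6]), array([ 5.7, 23.5]), np.float64(78.7)]
t grip 16.0 [array([389.4, 243.9]), array([ 6. , 10.8]), np.float64(60.3)]
s brass 586.5 ((165.44708251953125, 320.18829345703125), (24.730072021484375, 29.71947479248047), 49.398704528808594) [0.7202 0.3246 0.008 ]
s green 79.0 [array([365., 171.]), array([10., 10.]), np.float64(90.0)]
s black 1026.5 [array([324.5, 238. ]), array([24., 49.]), np.float64(90.0)]
s black 608.5 [array([275., 170.]), array([30.4, 25.9]), np.float64(26.6)]
s white 268.0 [array([204., 290.]), array([22., 26.]), np.float64(90.0)]
s red 15.5 [array([338.5, 127. ]), array([4., 5.]), np.float64(90.0)]
s grip 533.5 [array([272.5, 139.1]), array([25.3, 41. ]), np.float64(85.7)]
```

The two cameras disagree by several mm at the cover, so I'll zoom in harder on the corners.

Run:
```python
from h import *
z=np.load("c.npz",allow_pickle=True); t=z["t"].item(); s=z["s"].item()
def grid(c,u0,v0,w,h,k,name):
    im=cv2.resize(c["pixels"][v0:v0+h,u0:u0+w],None,fx=k,fy=k,interpolation=cv2.INTER_NEAREST)
    for i in range(0,w,10): cv2.putText(im,str(u0+i),(i*k,10),0,.4,(0,255,255),1); cv2.line(im,(i*k+k//2,12),(i*k+k//2,18),(0,255,255),1)
    for i in range(0,h,10): cv2.putText(im,str(v0+i),(0,i*k+k//2+4),0,.4,(0,255,255),1)
    cv2.imwrite("pics/"+name,im)
grid(t,266,226,60,58,10,"g1.png")
grid(s,296,184,60,70,8,"g2.png")
grid(t,336,176,90,124,4,"g3.png")
```

```text
(no output)
```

View pics/g1.png

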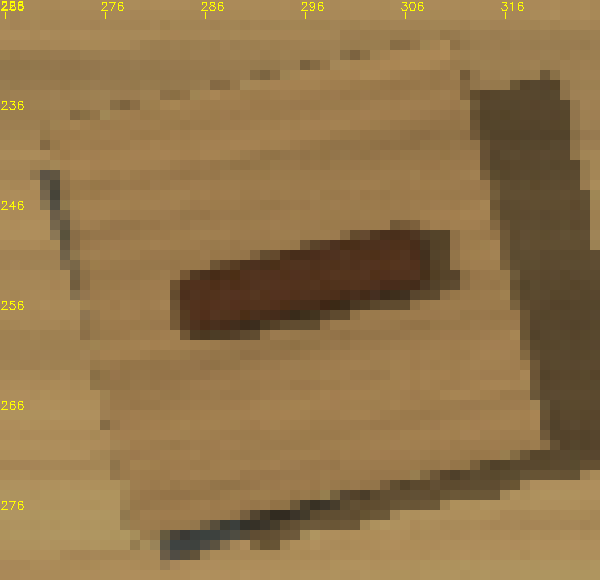

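View pics/g2.png

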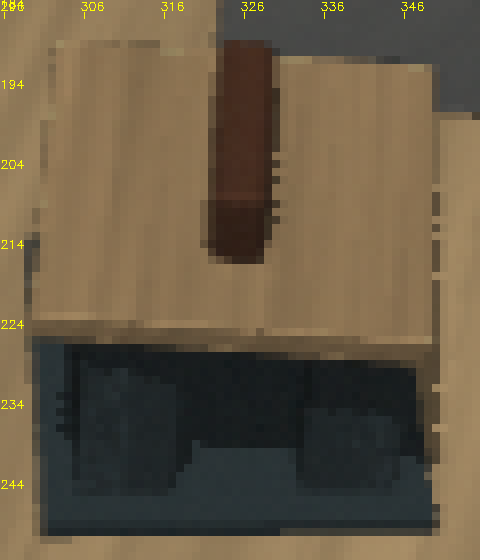

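The zoomed cover corners are, in the top view: TL (269.7,237.3), TR (311.6,229.3), BR (320.2,270.7), BL (278.7,279.5). I'll recompute with these and check the other objects at the same zoom.

Run:
```python
from meas import *
z=np.load("c.npz",allow_pickle=True); t=z["t"].item(); s=z["s"].item()
def sq(n,c,L,h): 
    r=fitsq([onz(c,p,h) for p in L]); print(n,r[0].round(4),np.degrees(r[1]).round(1),r[2].round(4))
sq("cover top",t,[(269.7,237.3),(311.6,229.3),(320.2,270.7),(278.7,279.5)],.098)
sq("cover side",s,[(296+x/8-.5,184+y/8-.5) for x,y in [(50,38),(434,64),(434,340),(35,320)]],.098)
# grip top face top view
sq("grip t",t,[(266+x/10-.5,226+y/10-.5) for x,y in [(175,275),(415,228),(432,285),(195,330)]],.128)
# side: base front edge of nest z=.0/.006
for p in [(45,530),(432,530)]: print("nestbase",onz(s,(296+p[0]/8-.5,184+p[1]/8-.5),0).round(4))
def grid(c,u0,v0,w,h,k,name):
    im=cv2.resize(c["pixels"][v0:v0+h,u0:u0+w],None,fx=k,fy=k,interpolation=cv2.INTER_NEAREST)
    for i in range(0,w,10): cv2.putText(im,str(u0+i),(i*k,10),0,.35,(0,255,255),1)
    for i in range(0,h,10): cv2.putText(im,str(v0+i),(0,i*k+k//2+4),0,.35,(0,255,255),1)
    return im
def two(a,b,n):
    h=max(a.shape[0],b.shape[0]); f=lambda i:cv2.copyMakeBorder(i,0,h-i.shape[0],0,4,0)
    m=np.hstack([f(a),f(b)]); print(m.shape); cv2.imwrite("pics/"+n,m)
two(grid(t,334,176,34,40,11,"")
   ,grid(s,256,152,40,40,10,""),"g_mould.png")
two(grid(t,192,170,74,42,6,""),grid(s,186,240,66,68,5,""),"g_sd.png")
two(grid(t,334,228,76,74,5,""),grid(s,316,120,74,84,5,""),"g_unit.png")
two(grid(t,132,230,80,74,5,""),grid(s,250,290,92,108,4,""),"g_rest.png")
```

```text
cover top [ 0.4566 -0.043 ] 12.0 [0.1213 0.1198 0.1191 0.1193]
cover side [ 0.4563 -0.0411] 13.7 [0.1217 0.1193 0.1181 0.1195]
grip t [ 0.4567 -0.0438] -33.2 [0.0503 0.0476 0.0496 0.0468]
nestbase [ 0.4939  0.0299 -0.    ]
nestbase [ 0.3787 -0.0084  0.    ]
(440, 782, 3)
(340, 782, 3)
(420, 758, 3)
(432, 776, 3)
```

View pics/g_mould.png

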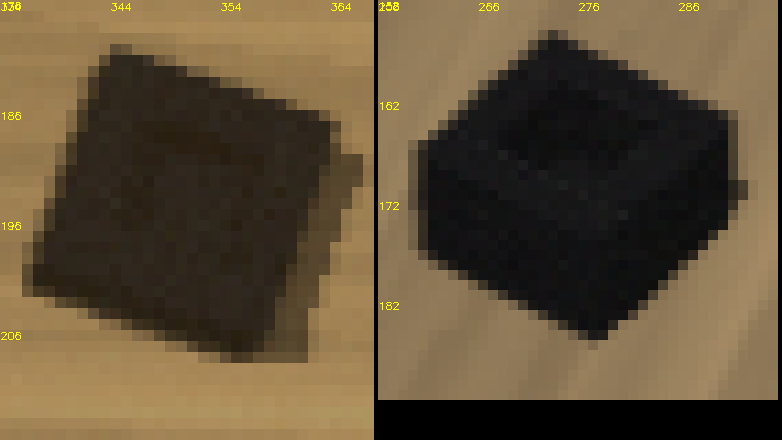

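View pics/g_sd.png

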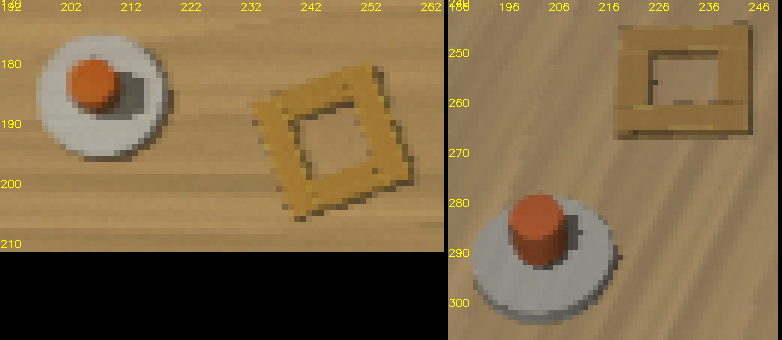

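View pics/g_unit.png

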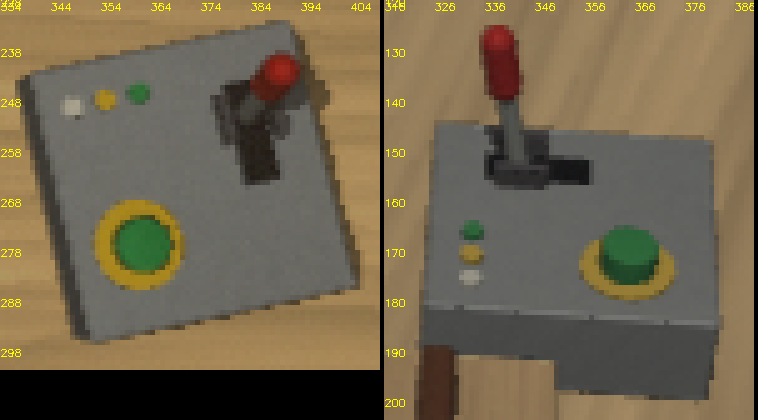

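View pics/g_rest.png

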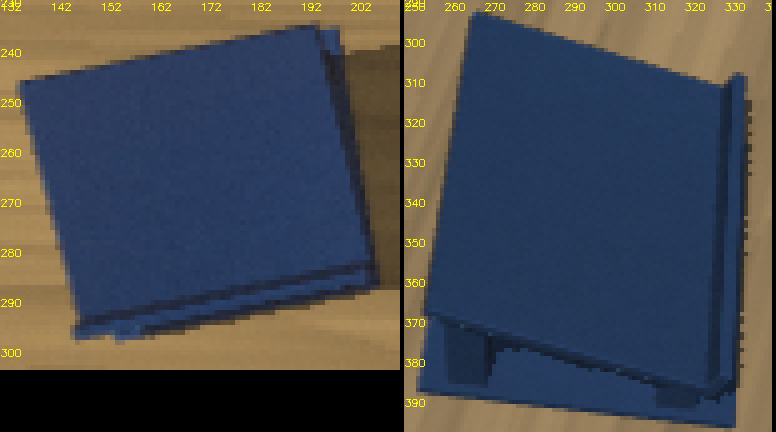

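Run:
```python
from meas import *
z=np.load("c.npz",allow_pickle=True); t=z["t"].item(); s=z["s"].item()
def px(L,o,k): return [(o[0]+x/k-.5,o[1]+y/k-.5) for x,y in L]
def sq(n,c,L,h): 
    r=fitsq([onz(c,p,h) for p in L]); print(n,r[0].round(4),np.degrees(r[1]).round(1),r[2].round(4))
sq("unit t",t,px([(36,74),(293,22),(358,287),(95,342)],(334,228),5),.06)
sq("unit s",s,px([(52,122),(330,140),(334,324),(40,305)],(316,120),5),.06)
sq("spacer t",t,px([(250,103),(376,66),(412,183),(300,220)],(192,170),6),.008)
sq("spacer s",s,px([(170,25),(304,25),(304,127),(166,132)],(186,240),5),.008)
L=px([(42,148),(175,35),(355,118)],(256,152),10); P=[onz(s,p,.04) for p in L]
print("mould s",((P[0]+P[2])/2).round(4),[np.degrees(np.arctan2(*(P[i+1]-P[i])[[1,0]])).round(1) for i in (0,1)],[np.linalg.norm(P[i+1]-P[i]).round(4) for i in (0,1)])
L=px([(112,48),(338,125)],(334,176),11); P=[onz(t,p,.04) for p in L]; d=P[1]-P[0]
n=np.array([-d[1],d[0]])/np.linalg.norm(d[:2]); n*=-np.sign(n[0])
print("mould t",((P[0]+P[1])[:2]/2+n*.033).round(4),np.degrees(np.arctan2(d[1],d[0]))+90,np.linalg.norm(d))
for n,c,o,k,a,b in (("t",t,(192,170),6,(103,98),(93,82)),("s",s,(186,240),5,(97,254),(88,214))):
    print("disc",n,onz(c,px([a],o,k)[0],.01).round(4),"knob",onz(c,px([b],o,k)[0],.04).round(4))
print("button t",onz(t,px([(143,243)],(334,228),5)[0],.078).round(4),"s",onz(s,px([(245,242)],(316,120),5)[0],.078).round(4))
ct,st=np.cos(np.radians(20)),np.sin(np.radians(20))
zh=.075+.075*st; zl=.075-.067*st
for n,c,o,k,hi,lo in (("t",t,(132,230),5,[(20,82),(316,25)],[(80,320),(372,262)]),("s",s,(250,290),4,[(23,315),(69,12)],[(308,385),(320,86)])):
    H=[onz(c,p,zh) for p in px(hi,o,k)]; Lo=[onz(c,p,zl) for p in px(lo,o,k)]
    y=(H[0]-H[1])+(Lo[0]-Lo[1]); yaw=np.arctan2(-y[0],y[1]); u=np.array([np.cos(yaw),np.sin(yaw)])
    print("rest",n,"yaw",np.degrees(yaw).round(2),"wid",np.linalg.norm(H[0]-H[1]).round(4),np.linalg.norm(Lo[0]-Lo[1]).round(4),"ctr from hi",((H[0]+H[1])[:2]/2-u*.075*ct).round(4),"from lo",((Lo[0]+Lo[1])[:2]/2+u*.067*ct).round(4))
```

```text
unit t [ 0.4334 -0.2711] 11.9 [0.1562 0.1567 0.1565 0.1569]
unit s [ 0.433  -0.2654] 12.2 [0.1577 0.1587 0.1552 0.1578]
spacer t [0.6474 0.1021] 19.8 [0.0691 0.0651 0.0644 0.0625]
spacer s [0.6483 0.105 ] 20.5 [0.0686 0.0652 0.0668 0.0664]
mould s [ 0.6447 -0.2135  0.04  ] [np.float64(-108.6), np.float64(162.9)] [np.float64(0.062), np.float64(0.0636)]
mould t [ 0.6449 -0.2148] -18.6035532250566 0.06609232219543093
disc t [0.6691 0.2225 0.01  ] knob [0.6708 0.2227 0.04  ]
disc s [0.6691 0.2249 0.01  ] knob [0.6704 0.2242 0.04  ]
button t [ 0.3969 -0.2356  0.078 ] s [ 0.3969 -0.2356  0.078 ]
rest t yaw 11.67 wid 0.1673 0.1692 ctr from hi [0.4224 0.3085] from lo [0.4206 0.3078]
rest s yaw 12.39 wid 0.1704 0.1672 ctr from hi [0.4209 0.3117] from lo [0.4196 0.3094]
```

Both views agree within 2–3 mm:

| Object | x | y | Yaw (deg) |
|---|---|---|---|
| Cover | 0.4565 | -0.0425 | ≈ 12.8 |
| Rest | 0.421 | 0.3095 | ≈ 12 |
| Unit | 0.434 | -0.268 | ≈ 12 |
| Mould | 0.645 | -0.214 | ≈ -18 |
| Spacer | 0.648 | 0.104 | ≈ 20 |
| Disc | 0.6697 | 0.2235 | – |

First I'll take the cover.

```bash
cat > mv.py <<'E'
from meas import *
from scipy.spatial.transform import Rotation as Ro
def rv(yaw,tilt=0.0,flip=False):
    """tool x at yaw (rad); tilt about the jaw-level axis: tool z leans toward +x(yaw) direction"""
    u=np.array([np.cos(yaw),np.sin(yaw),0]); k=np.array([0,0,1.])
    zt=-(np.cos(tilt)*k-np.sin(tilt)*u); xt=np.cos(tilt)*u+np.sin(tilt)*k
    if flip: xt=-xt
    return Ro.from_matrix(np.c_[xt,np.cross(zt,xt),zt]).as_rotvec()
def best(pos,yaw,tilt=0.0):
    q0=np.array(bot.current_joints()); o=[]
    for f in (False,True):
        q=bot.inverse_kinematics(pos,rv(yaw,tilt,f))
        if q is not None: o.append((abs(np.array(q)-q0).max(),f,q))
    o.sort(key=lambda a:a[0]); return rv(yaw,tilt,o[0][1]),o[0][2]
def go(pos,yaw,tilt=0.0):
    r,_=best(pos,yaw,tilt); bot.goto(list(pos),r); return r
def st(m=""):
    print(m,"t",round(bot.current_clock(),1),"p",np.round(bot.current_ee_pos(),4),"F",np.round(bot.current_contact_force(),1),"open",round(bot.current_opening()*92,1),"mm")
E
python3 - <<'E'
from mv import *
y=np.radians(12.8); c=[.4565,-.0425]
print(best([*c,.2],y))
bot.set_gripper(.55,25)
r=go([*c,.2],y); st()
bot.line_to([*c,.103],max_speed=.12); st()
bot.set_gripper(0.0,35); st()
bot.line_to([*c,.12],max_speed=.05);st("lift")
t=cam("top"); s=cam("side"); crop(s,260,120,420,260,4,"l1.png")
E
```

```text
(array([3.12201399, 0.35018998, 0.        ]), array([-0.35742842, -0.14125556,  1.92788168,  0.        ,  1.35496654,
       -0.58083057]))
 t 8.3 p [ 0.4566 -0.042   0.2001] F [-0.  -0.3  0.2] open 50.3 mm
 t 9.2 p [ 0.4571 -0.0427  0.1037] F [ 0.2 -0.   0.5] open 50.7 mm
 t 9.8 p [ 0.4565 -0.0426  0.1032] F [-1.1 -0.9  1.9] open 18.0 mm
lift t 10.3 p [ 0.4567 -0.0426  0.1203] F [ 0.5  0.1 -2.8] open 17.8 mm
```

View pics/l1.png

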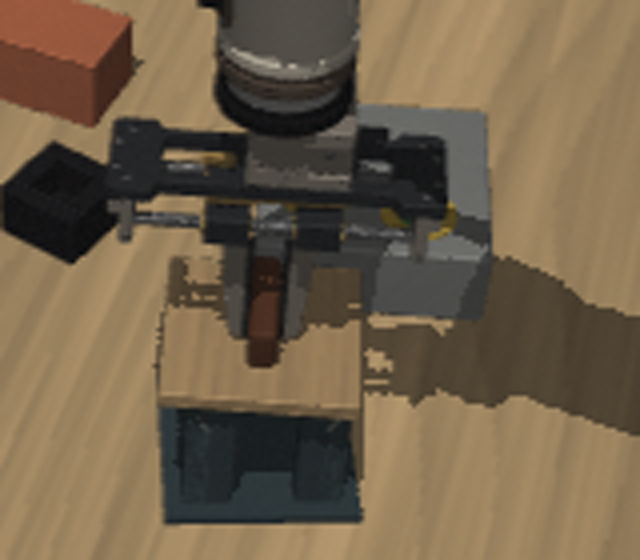

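The cover is held (opening 17.8 mm, which is the grip's thickness; about 2–3 N of load). Now I'll lay it on the rest.

Run:
```python
from mv import *
y=np.radians(12.0); tl=np.radians(20)
O=np.array([.4208,.3095,.075]); u=np.array([np.cos(y),np.sin(y),0]); k=np.array([0,0,1.])
ux=np.cos(tl)*u+np.sin(tl)*k; n=np.cos(tl)*k-np.sin(tl)*u
P=lambda x,h: list(O+ux*x+n*(.017+h))
p=bot.current_ee_pos(); bot.line_to([p[0],p[1],.24],max_speed=.15)
r=go(P(-.003,.09),y,tl); st()
bot.line_to(P(-.003,.02),max_speed=.1); F0=np.array(bot.current_contact_force()); st()
h=.02
while h>-.004:
    h-=.002; bot.line_to(P(-.003,h),max_speed=.03)
    f=np.array(bot.current_contact_force())-F0
    if f@n>4 or np.linalg.norm(f)>6: break
print(h,f); st("contact")
t=cam("top"); s=cam("side"); crop(s,220,240,370,400,3.5 and 4,"l2.png"); crop(t,120,200,230,310,5,"l2t.png")
```

```text
t 12.7 p [0.3829 0.3008 0.1747] F [-0.3 -1.  -1.7] open 17.8 mm
 t 13.5 p [0.4061 0.3064 0.1093] F [ 0.7 -0.4 -0.8] open 17.9 mm
0.0 [-4.08635916 -0.5302493   4.08714372]
contact t 16.0 p [0.4126 0.3079 0.0904] F [-3.4 -0.9  3.3] open 17.9 mm
```

View pics/l2.png

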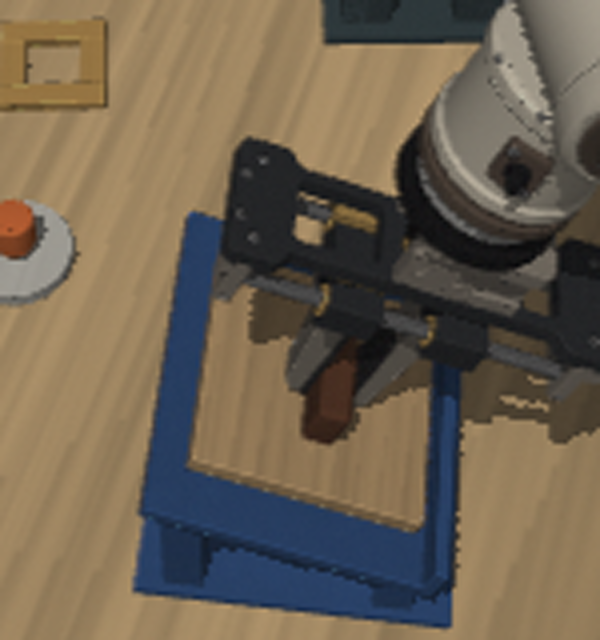

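View pics/l2t.png

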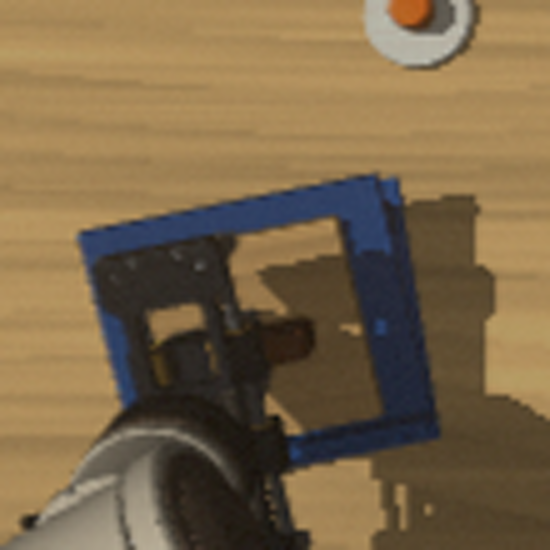

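The cover touches the face exactly at the expected height and is flat, parallel to the lip and about 4 mm off it. I'll release it, back off, and look at both the cover and the uncovered nest.

Run:
```python
from mv import *
y=np.radians(12.0); tl=np.radians(20)
O=np.array([.4208,.3095,.075]); u=np.array([np.cos(y),np.sin(y),0]); k=np.array([0,0,1.])
ux=np.cos(tl)*u+np.sin(tl)*k; n=np.cos(tl)*k-np.sin(tl)*u
P=lambda x,h: list(O+ux*x+n*(.017+h))
bot.set_gripper(.45); st()
bot.line_to(P(-.003,.1),max_speed=.12)
bot.set_gripper(1.0); 
q=list(bot.current_joints()); q[0]=1.4; bot.set_joints(q); st()
t=cam("top"); s=cam("side"); np.savez("c2.npz",t=t,s=s)
cv2.imwrite("pics/top3.png",t["pixels"])
def grid(c,u0,v0,w,h,k):
    im=cv2.resize(c["pixels"][v0:v0+h,u0:u0+w],None,fx=k,fy=k,interpolation=cv2.INTER_NEAREST)
    return im
def two(a,b,n):
    h=max(a.shape[0],b.shape[0]); f=lambda i:cv2.copyMakeBorder(i,0,h-i.shape[0],0,4,0)
    m=np.hstack([f(a),f(b)]); print(m.shape); cv2.imwrite("pics/"+n,m)
two(grid(t,266,226,60,60,6),grid(s,296,184,64,72,6),"g_nest.png")
two(grid(t,132,230,80,74,5),grid(s,250,290,92,108,4),"g_rest2.png")
```

```text
t 16.7 p [0.4124 0.3077 0.0899] F [ 1.2 -0.1 -0.1] open 41.4 mm
 t 20.1 p [-0.0073  0.4837  0.184 ] F [-0.9 -0.6 -0.4] open 91.8 mm
(432, 752, 3)
(432, 776, 3)
```

View pics/g_nest.png

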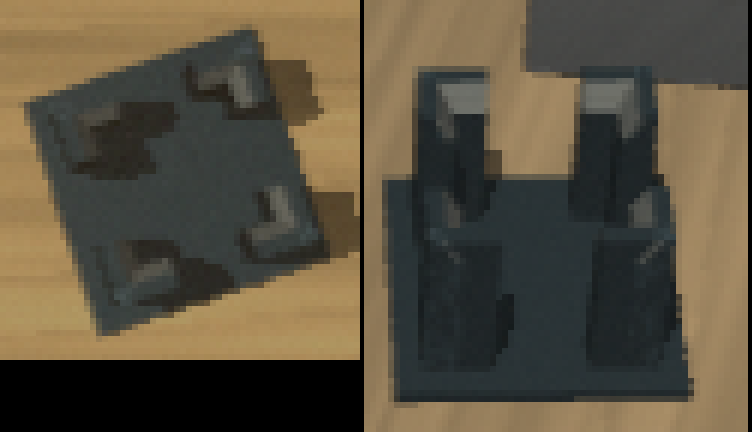

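View pics/g_rest2.png

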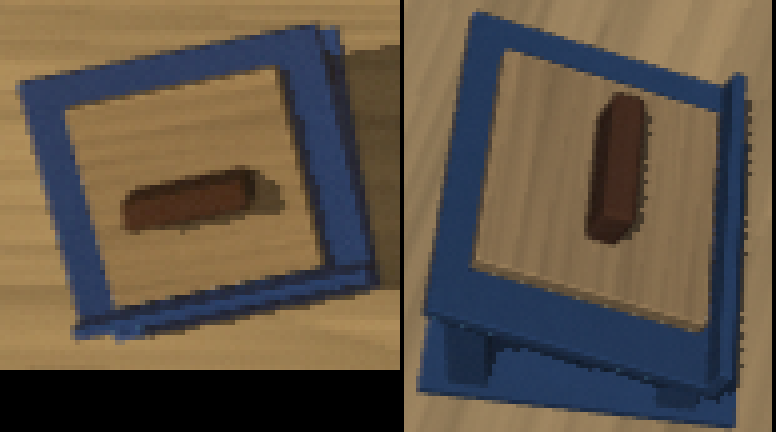

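View pics/top3.png

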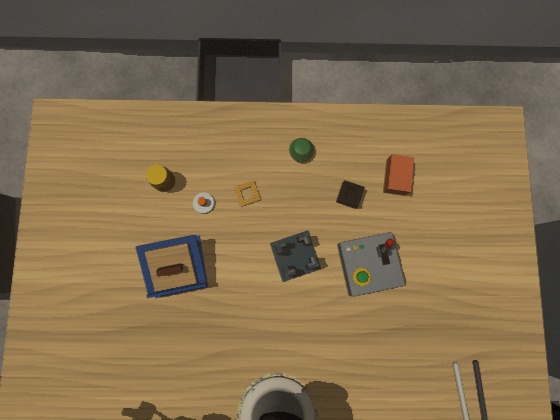

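The disc was knocked: its top-view position went from (208,185) to (203,203). The cover lies flat and square against the lip. The nest is yawed more than the cover was, so I'll measure the base corners and the disc again.

Run:
```python
from mv import *
z=np.load("c2.npz",allow_pickle=True); t=z["t"].item(); s=z["s"].item()
def px(L,o,k): return [(o[0]+x/k-.5,o[1]+y/k-.5) for x,y in L]
def sq(n,c,L,h): 
    r=fitsq([onz(c,p,h) for p in L]); print(n,r[0].round(4),np.degrees(r[1]).round(1),r[2].round(4))
sq("nest t",t,px([(25,104),(255,29),(329,258),(100,337)],(266,226),6),.006)
P=[onz(s,p,.003) for p in px([(32,397),(329,394)],(296,184),6)]
d=P[0]-P[1]; a=np.arctan2(d[1],d[0]); print("nest s yaw",np.degrees(a),np.linalg.norm(d),(P[0]+P[1])[:2]/2+.062*np.array([np.sin(a),-np.cos(a)]))
# auto: base dark-blue mask, top
m=mask(t,(85,25,20),(115,255,110)); 
for k in blobs(m,300): print(cv2.contourArea(k),[np.round(v,1) for v in cv2.minAreaRect(k)])
# mask nest by difference with wood (non-orange hue) incl. lips
h=cv2.cvtColor(t["pixels"],cv2.COLOR_BGR2HSV)
for n,c in (("t",t),("s",s)):
    for k in blobs(mask(c,(0,0,130),(60,75,255)),80)[:4]: r=cv2.minAreaRect(k); print(n,"white",cv2.contourArea(k),np.round(r[0],1),onz(c,r[0],.01).round(4))
    for k in blobs(mask(c,(3,190,110),(12,255,255)),12)[:3]: r=cv2.minAreaRect(k); print(n,"knob",cv2.contourArea(k),np.round(r[0],1),onz(c,r[0],.04).round(4))
```

```text
nest t [ 0.456  -0.0477] 18.6 [0.1227 0.1236 0.1212 0.1234]
nest s yaw 19.139554276893872 0.12402148651557313 [ 0.45579466 -0.04664696]
3098.5 [array([172.4, 266.5]), array([54.1, 64.1]), np.float64(78.7)]
t white 844.0 [265.9 394.5] [0.0588 0.0347 0.01  ]
t white 315.5 [203. 202.] [0.6178 0.2379 0.01  ]
t white 206.5 [460.8 391.1] [ 0.0705 -0.5299  0.01  ]
t knob 20.0 [390.  241.5] [ 0.4995 -0.33    0.04  ]
s white 1209.0 [487.7 300. ] [0.0472 0.0449 0.01  ]
s white 475.0 [523.  187.9] [-0.0288 -0.3682  0.01  ]
s white 321.5 [223.  301.5] [0.6171 0.2399 0.01  ]
s white 287.5 [538.2 321.2] [-0.06    0.0672  0.01  ]
```

Nest is at (0.4559,-0.0472), yaw 18.8°. The disc is now at (0.6175,0.239). For the mould, I'll squeeze it across first to centre it, then grasp it square.

```bash
cat >> mv.py <<'E'
NEST=np.array([.4559,-.0472]); NY=np.radians(18.8)
def up(z=.24,v=.25):
    p=bot.current_ee_pos(); bot.line_to([p[0],p[1],z],max_speed=v)
def descend(xy,z0,z1,thr=8,step=.003,v=.04):
    """guarded descent; returns z reached and force rise"""
    F0=np.array(bot.current_contact_force()); z=z0
    while z>z1+1e-6:
        z=max(z-step,z1); bot.line_to([*xy,z],max_speed=v)
        f=np.array(bot.current_contact_force())-F0
        if abs(f[2])>thr or np.linalg.norm(f)>1.5*thr: return z,f,True
    return z,f,False
E
python3 - <<'E'
from mv import *
c=[.6448,-.2142]; y=np.radians(-18)
up()
go([*c,.2],y+np.pi/2); st()
bot.line_to([*c,.05],max_speed=.2); print(descend(c,.05,.010,step=.02,v=.08))
bot.set_gripper(0,8); st("sq"); bot.set_gripper(1.0); 
up(.06); r=go([*c,.06],y); 
bot.line_to([*c,.010],max_speed=.1)
bot.set_gripper(0,30); st("grip")
up(.1,.1); st("lift")
s=cam("side"); crop(s,230,100,350,220,5,"m1.png")
E
```

```text
t 23.9 p [ 0.6451 -0.2133  0.2002] F [-0.3  0.9 -0.3] open 92.1 mm
(0.010000000000000002, array([0.43190997, 0.79762293, 0.7001224 ]), False)
sq t 26.1 p [ 0.6451 -0.2146  0.0105] F [-0.4 -2.4  1.1] open 65.7 mm
grip t 29.5 p [ 0.6452 -0.2144  0.0106] F [1.6 0.4 2.8] open 66.0 mm
lift t 30.6 p [ 0.6446 -0.2141  0.0989] F [-0.2  0.3 -3.2] open 66.1 mm
```

View pics/m1.png

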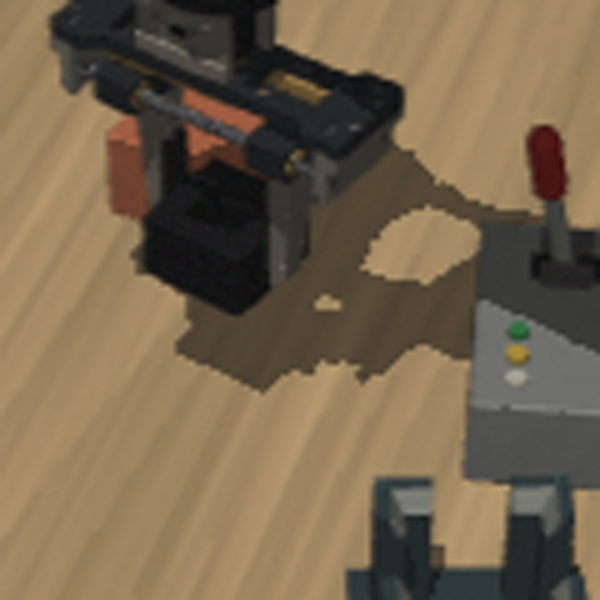

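The mould is held centred and level (66.0 mm, a rise of about 3 N). Taking it to the nest.

Run:
```python
from mv import *
up(.2)
r=go([*NEST,.2],NY); st()
bot.line_to([*NEST,.115],max_speed=.12)
t=cam("top"); s=cam("side"); crop(s,270,150,400,270,4.5 and 5,"m2.png"); 
print(descend(NEST,.115,.0175,thr=10,step=.006,v=.05)); st()
s=cam("side"); crop(s,270,150,400,270,5,"m3.png")
```

```text
t 32.2 p [ 0.4563 -0.0477  0.1995] F [ 0.1 -1.2 -1.2] open 65.4 mm
(0.0175, array([0.01341861, 0.01137681, 0.17670424]), False)
 t 37.7 p [ 0.4559 -0.0472  0.0175] F [-0.1  0.1 -2.6] open 65.8 mm
```

View pics/m2.png

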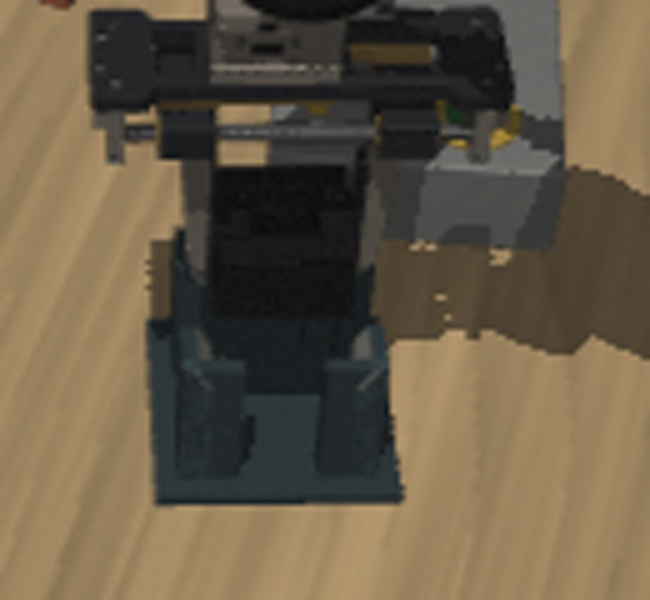

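View pics/m3.png

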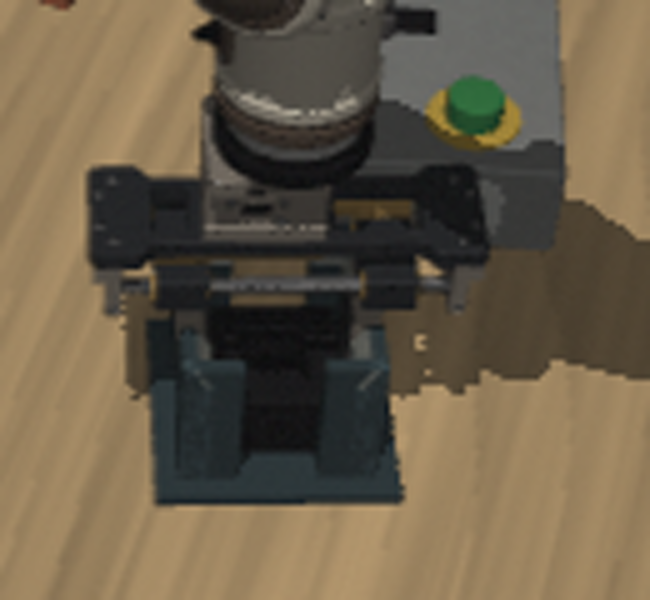

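The mould slid in with no contact force. I'll release it and go for the spacer, checking its position first.

Run:
```python
from mv import *
bot.set_gripper(.85); st()
bot.line_to([*NEST,.2],max_speed=.2)
q=list(bot.current_joints()); q[0]=-1.0; bot.set_joints(q)   # clear the view
t=cam("top"); s=cam("side"); np.savez("c3.npz",t=t,s=s)
m=mask(t,(15,150,100),(25,255,255))
for k in blobs(m,150)[:3]: r=cv2.minAreaRect(k); print(np.round(r[0],1),np.round(r[1],1),r[2],onz(t,r[0],.006).round(4))
for n,c in (("t",t),("s",s)):
    for k in blobs(mask(c,(0,0,130),(60,75,255)),80)[:4]: r=cv2.minAreaRect(k); print(n,"white",cv2.contourArea(k),np.round(r[0],1),onz(c,r[0],.01).round(4))
f=lambda c,u,v,w,h,k:cv2.resize(c["pixels"][v:v+h,u:u+w],(w*k,h*k),interpolation=cv2.INTER_NEAREST)
cv2.imwrite("pics/n4.png",np.hstack([f(t,266,226,60,70,6),f(s,296,184,64,70,6)]))
cv2.imwrite("pics/n4b.png",np.hstack([f(t,192,170,74,70,5),f(s,186,240,66,70,5)]))
```

```text
t 38.1 p [ 0.4562 -0.0473  0.0178] F [-0.8 -0.5  0.1] open 78.3 mm
[247.  192.9] [20.7 21.1] 70.34617614746094 [0.6492 0.1032 0.006 ]
[156. 174.] [20. 20.] 90.0 [0.7057 0.389  0.006 ]
[361.5 276.5] [17. 17.] 45.0 [ 0.3954 -0.2494  0.006 ]
t white 3388.5 [360.1 400.8] [ 0.043  -0.2362  0.01  ]
t white 1786.5 [462.6 315.6] [ 0.283  -0.5488  0.01  ]
t white 1104.0 [399.2 360.5] [ 0.1542 -0.3537  0.01  ]
t white 392.5 [542.  148.2] [ 0.807  -0.8398  0.01  ]
s white 5390.5 [295.5  28.5] [ 0.8514 -1.0764  0.01  ]
s white 2617.0 [522.  210.7] [-0.0263 -0.2753  0.01  ]
s white 2298.5 [530.5  33.5] [-0.0581 -1.3205  0.01  ]
s white 1870.0 [510.3 309. ] [-0.0018  0.0539  0.01  ]
```

View pics/n4.png

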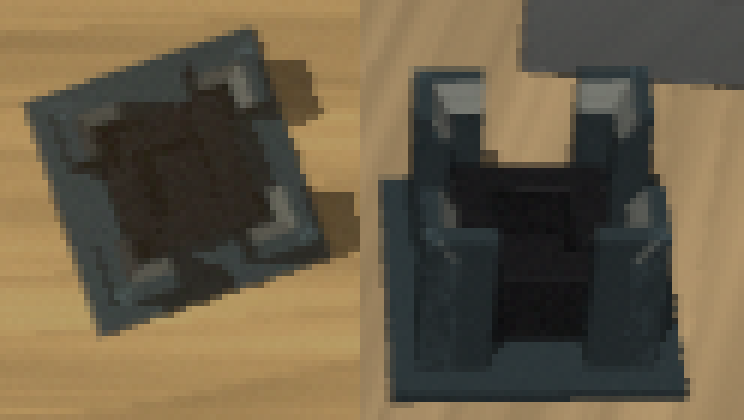

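View pics/n4b.png

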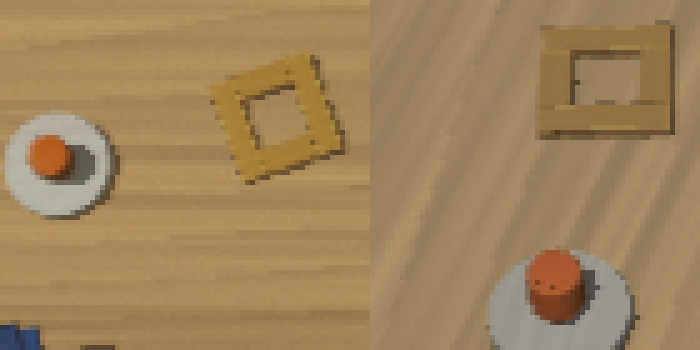

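The mould sits square and low in the pocket, and the spacer has not moved. Fetching the spacer.

Run:
```python
from mv import *
c=[.6478,.1036]; y=np.radians(20)
bot.set_gripper(1.0)
go([*c,.2],y+np.pi/2); bot.line_to([*c,.04],max_speed=.25)
print(descend(c,.04,.0022,step=.01,v=.06))
bot.set_gripper(0,8); st("sq"); bot.set_gripper(1.0)
up(.03); go([*c,.03],y); bot.line_to([*c,.0022],max_speed=.06)
bot.set_gripper(0,25); st("grip")
up(.05,.06); st("lift")
s=cam("side"); crop(s,180,180,300,300,5,"p1.png")
```

```text
(0.0022, array([-1.47273858, -0.48426842, -0.29514749]), False)
sq t 45.1 p [0.648  0.1035 0.0024] F [-0.1 -0.2  1.5] open 66.2 mm
grip t 48.5 p [0.6478 0.1036 0.0022] F [0.4 0.2 0.1] open 65.5 mm
lift t 49.4 p [0.6474 0.1036 0.0495] F [-0.2 -0.4 -1.4] open 65.5 mm
```

View pics/p1.png

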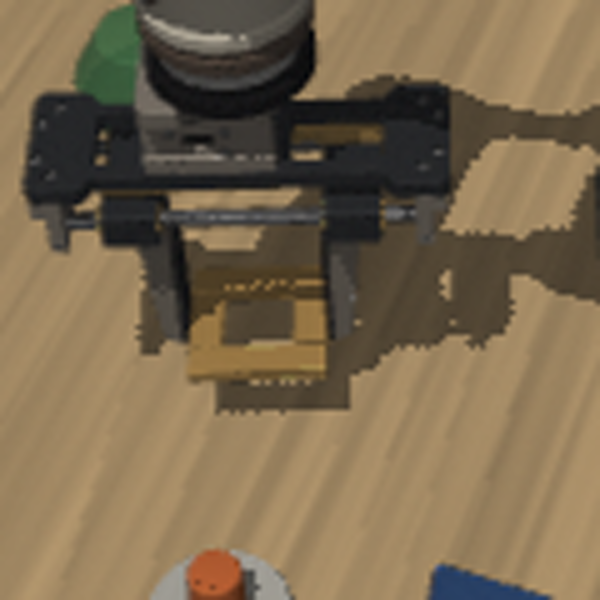

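The spacer is held level (65.5 mm). Placing it on the mould.

Run:
```python
from mv import *
up(.2); go([*NEST,.2],NY); bot.line_to([*NEST,.1],max_speed=.15)
print(descend(NEST,.1,.0487,thr=8,step=.006,v=.05)); st()
bot.set_gripper(.85); st("rel")
bot.line_to([*NEST,.2],max_speed=.2)
q=list(bot.current_joints()); q[0]=-1.0; bot.set_joints(q)
t=cam("top"); s=cam("side"); np.savez("c4.npz",t=t,s=s)
f=lambda c,u,v,w,h,k:cv2.resize(c["pixels"][v:v+h,u:u+w],(w*k,h*k),interpolation=cv2.INTER_NEAREST)
cv2.imwrite("pics/n5.png",np.hstack([f(t,266,226,60,70,6),f(s,296,184,64,70,6)]))
for n,c in (("t",t),("s",s)):
    for k in blobs(mask(c,(0,0,130),(60,75,255)),80): 
        r=cv2.minAreaRect(k)
        if 180<r[0][1]<330 and r[0][0]<260: print(n,"white",cv2.contourArea(k),np.round(r[0],1),onz(c,r[0],.01).round(4))
cv2.imwrite("pics/n5b.png",np.hstack([f(t,186,184,40,40,9),f(s,196,270,48,40,9)]))
```

```text
(0.0487, array([-1.26442628, -0.41288156,  0.33995994]), False)
 t 54.4 p [ 0.4557 -0.0471  0.0485] F [-0.7 -0.5 -0.7] open 65.6 mm
rel t 54.8 p [ 0.4561 -0.0473  0.0489] F [-0.2 -0.6  0.3] open 78.5 mm
t white 318.5 [203. 202.] [0.6178 0.2379 0.01  ]
s white 328.5 [223.  301.5] [0.6171 0.2399 0.01  ]
```

View pics/n5.png

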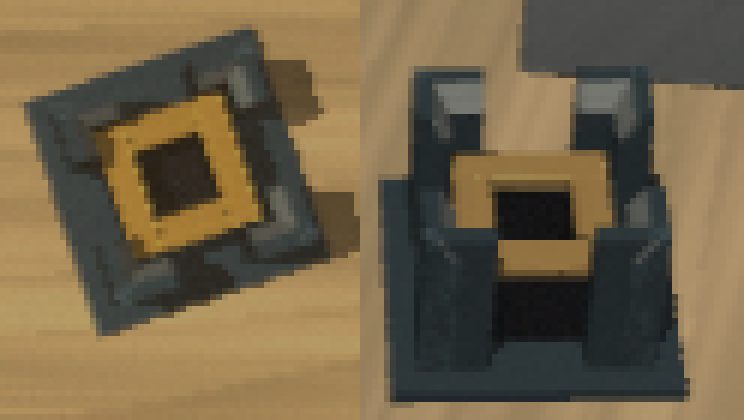

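View pics/n5b.png

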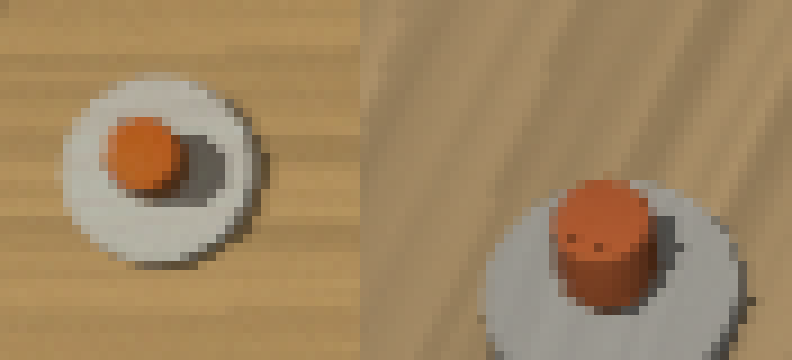

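The spacer lies flat and square on the mould. Now the disc, taken by its knob, again with a centring squeeze.

Run:
```python
from mv import *
c=[.6175,.2388]; y=np.radians(19)
bot.set_gripper(.52)
go([*c,.2],y+np.pi/2); bot.line_to([*c,.06],max_speed=.25)
print(descend(c,.06,.0145,step=.012,v=.06))
bot.set_gripper(0,5); st("sq"); bot.set_gripper(.52)
up(.06); go([*c,.06],y); bot.line_to([*c,.0145],max_speed=.08)
bot.set_gripper(0,25); st("grip")
up(.08,.06); st("lift")
s=cam("side"); t=cam("top"); crop(s,160,220,280,340,5,"d1.png")
```

```text
(0.0145, array([-0.44805609, -0.13602213, -0.93608174]), False)
sq t 62.2 p [0.6177 0.2388 0.0148] F [ 0.6 -0.  -0.2] open 25.6 mm
grip t 65.7 p [0.6176 0.2388 0.015 ] F [-2.1  0.5  2.9] open 25.3 mm
lift t 66.9 p [0.6172 0.2387 0.0793] F [ 0.3 -0.6 -2.8] open 25.6 mm
```

View pics/d1.png

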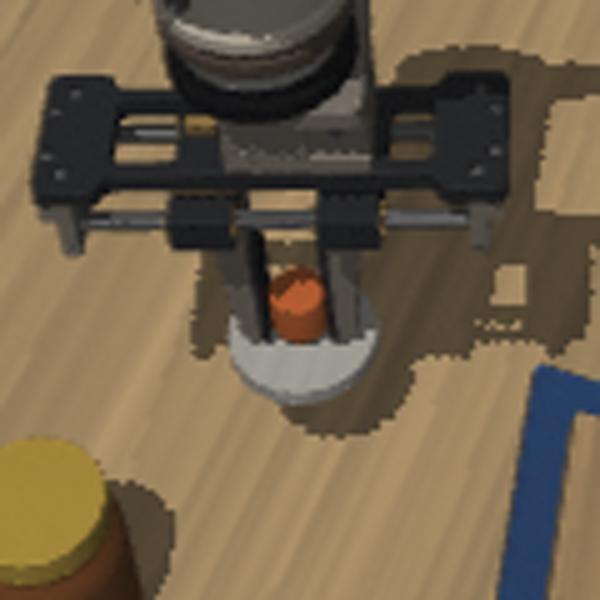

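The disc hangs level. Placing it.

Run:
```python
from mv import *
up(.2,.15); go([*NEST,.2],NY); bot.line_to([*NEST,.115],max_speed=.12)
print(descend(NEST,.115,.0693,thr=6,step=.005,v=.05)); st()
bot.set_gripper(.5); st("rel")
bot.line_to([*NEST,.2],max_speed=.15)
q=list(bot.current_joints()); q[0]=1.0; bot.set_joints(q)
t=cam("top"); s=cam("side"); np.savez("c5.npz",t=t,s=s)
f=lambda c,u,v,w,h,k:cv2.resize(c["pixels"][v:v+h,u:u+w],(w*k,h*k),interpolation=cv2.INTER_NEAREST)
cv2.imwrite("pics/n6.png",np.hstack([f(t,266,226,60,70,6),f(s,296,184,64,70,6)]))
cv2.imwrite("pics/side6.png",s["pixels"])
```

```text
(0.0693, array([ 0.44210747, -0.32446106,  0.31298448]), False)
 t 72.5 p [ 0.456  -0.0472  0.0694] F [ 0.3 -0.3 -1.5] open 25.6 mm
rel t 73.0 p [ 0.456  -0.0472  0.0694] F [-0.7 -0.4  0.5] open 46.2 mm
```

View pics/n6.png

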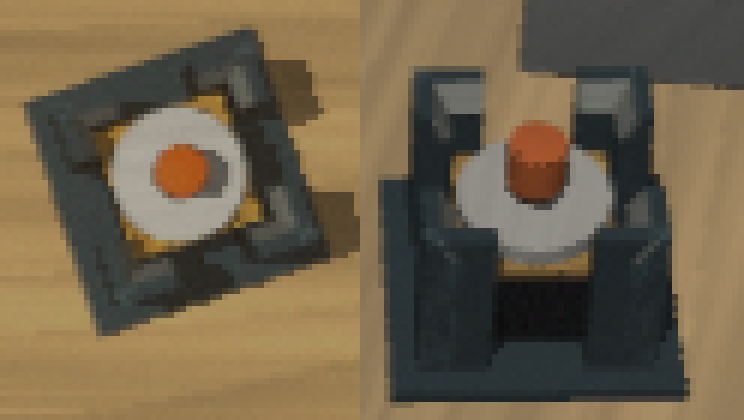

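View pics/side6.png

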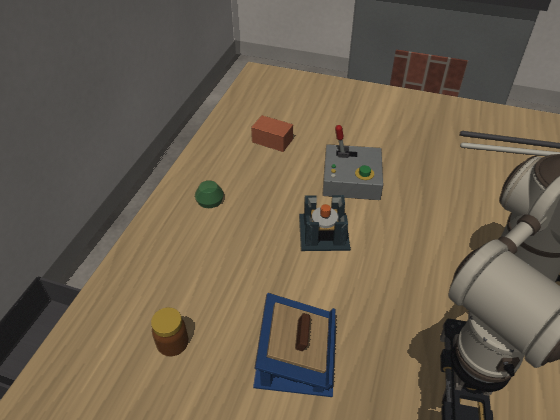

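The disc is centred, flat, knob up. Next, the button, with closed fingers.

Run:
```python
from mv import *
y=np.radians(12); b=[.3966,-.2353]
bot.set_gripper(0,10); up(.24)
go([*b,.2],y); st(); bot.line_to([*b,.085],max_speed=.15)
F0=np.array(bot.current_contact_force()); z=.085
while z>.0712:
    z-=.001; bot.line_to([*b,z],max_speed=.03); f=np.array(bot.current_contact_force())-F0
    if z<.08: print(round(z,4),bot.current_ee_pos()[2].round(4),f[2].round(2))
    if f[2]>9: break
s=cam("side"); crop(s,300,100,420,220,5,"b1.png")
```

```text
t 79.9 p [ 0.3969 -0.2347  0.2   ] F [ 0.3 -0.6 -0.2] open 0.5 mm
0.079 0.0789 -0.71
0.078 0.0782 0.52
0.077 0.0772 2.14
0.076 0.0761 1.75
0.075 0.075 1.53
0.074 0.0741 2.45
0.073 0.0731 1.76
0.072 0.0721 2.47
0.071 0.0713 5.39
```

View pics/b1.png

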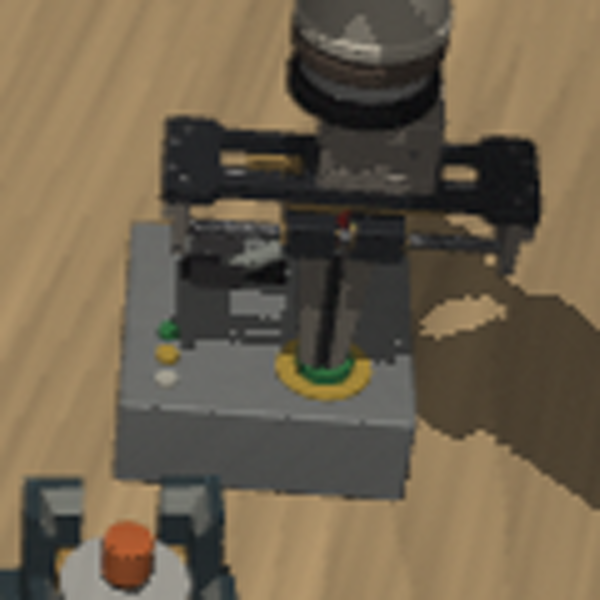

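Pressed to 7 mm (5.4 N at the end). I'll back off and look at the lever.

Run:
```python
from mv import *
bot.line_to([.3966,-.2353,.22],max_speed=.2)
q=list(bot.current_joints()); q[0]=1.0; bot.set_joints(q); st()
t=cam("top"); s=cam("side"); np.savez("c6.npz",t=t,s=s)
f=lambda c,u,v,w,h,k:cv2.resize(c["pixels"][v:v+h,u:u+w],(w*k,h*k),interpolation=cv2.INTER_NEAREST)
cv2.imwrite("pics/u7.png",np.hstack([f(t,334,228,76,74,5),f(s,316,130,74,74,5)]))
U=np.array([.434,-.2685]); a=np.radians(12)
def W(x,y,z): return [U[0]+x*np.cos(a)-y*np.sin(a),U[1]+x*np.sin(a)+y*np.cos(a),z]
for n,c in (("t",t),("s",s)):
    m=mask(c,(0,150,60),(6,255,255))|mask(c,(172,120,60),(180,255,255))
    for k in blobs(m,15):
        r=cv2.minAreaRect(k)
        if 320<r[0][0]<420 and 120<r[0][1]<320: print(n,[np.round(v,1) for v in r],"pred mid",proj(c,W(-.0378,-.04,.0974)).round(1))
    print(n,"pred btn",proj(c,W(-.03,.04,.078)).round(1))
```

```text
t 87.8 p [0.1397 0.4383 0.2181] F [0.6 0.3 0.2] open 0.5 mm
t [array([392.5, 273.6]), array([14.9,  6.5]), np.float64(68.2)] pred mid [391.8 273.3]
t pred btn [362.1 276.3]
s [array([368.6, 144.2]), array([ 6.4, 15.4]), np.float64(69.4)] pred mid [368.2 144. ]
s pred btn [364.7 167.9]
```

View pics/u7.png

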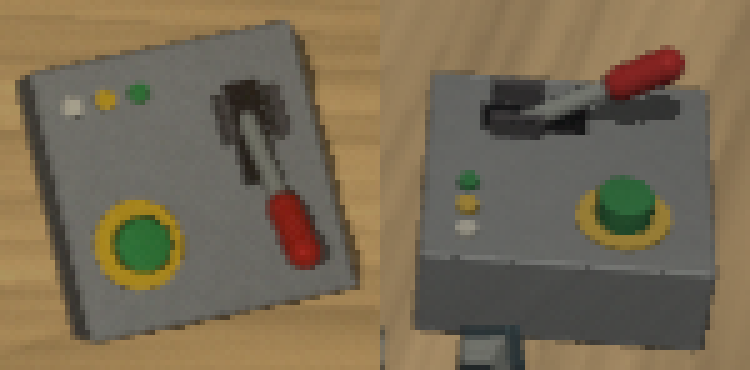

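The lever is down, with its grip at top-view (392,274), within 1 px of prediction. Next I'll grip it across, carry it along its arc to just short of the stop and let go.

Run:
```python
from mv import *
U=np.array([.434,-.2685]); a=np.radians(12)
def W(x,y,z): return [U[0]+x*np.cos(a)-y*np.sin(a),U[1]+x*np.sin(a)+y*np.cos(a),z]
def L(q,r=.08):
    b=np.radians(12)-q; return W(.03+r*np.sin(b),-.04,.055+r*np.cos(b)-.019)
p0=L(1.22); 
bot.set_gripper(.5,8); up(.24)
r=go([p0[0],p0[1],.2],a+np.pi/2); st()
print(descend(p0[:2],.11,p0[2],thr=5,step=.008,v=.06) if not bot.line_to([p0[0],p0[1],.11],max_speed=.15) else 0)
bot.set_gripper(0,8); st("grip")
mx=0
for q in np.arange(1.12,.05,-.1):
    bot.line_to(L(max(q,.05)),max_speed=.08); F=np.array(bot.current_contact_force()); mx=max(mx,np.linalg.norm(F))
bot.line_to(L(.05),max_speed=.05); st("up"); print(mx)
s=cam("side"); crop(s,300,90,420,210,5,"v1.png")
bot.set_gripper(.5); st("rel")
p=bot.current_ee_pos(); bot.line_to([p[0],p[1],.24],max_speed=.15)
q=list(bot.current_joints()); q[0]=1.0; bot.set_joints(q); bot.hold(.5); st()
t=cam("top"); s=cam("side")
cv2.imwrite("pics/side8.png",s["pixels"]); cv2.imwrite("pics/top8.png",t["pixels"])
f=lambda c,u,v,w,h,k:cv2.resize(c["pixels"][v:v+h,u:u+w],(w*k,h*k),interpolation=cv2.INTER_NEAREST)
cv2.imwrite("pics/u8.png",np.hstack([f(t,334,228,76,84,5),f(s,316,120,74,84,5)]))
for n,c in (("t",t),("s",s)):
    m=mask(c,(0,150,60),(6,255,255))|mask(c,(172,120,60),(180,255,255))
    for k in blobs(m,15):
        rr=cv2.minAreaRect(k)
        if 320<rr[0][0]<420 and 110<rr[0][1]<320: print(n,[np.round(v,1) for v in rr],"pred q0",proj(c,np.add(L(0),[0,0,.019])).round(1),"q1.22",proj(c,np.add(L(1.22),[0,0,.019])).round(1))
```

```text
t 91.8 p [ 0.4058 -0.3149  0.2   ] F [ 0.1  0.2 -0.5] open 45.8 mm
(np.float64(0.0785108797823669), array([ 0.15394089,  0.02699978, -0.11078396]), False)
grip t 94.1 p [ 0.4064 -0.3178  0.0795] F [ 2.6 -7.1 -1.5] open 19.8 mm
up t 97.2 p [ 0.485  -0.3009  0.1162] F [ 0.2 -5.4  1.4] open 19.6 mm
7.373887003100235
rel t 97.8 p [ 0.484  -0.2985  0.1148] F [-0.   0.6 -0.6] open 46.2 mm
 t 102.3 p [0.1991 0.5319 0.2387] F [ 0.1 -0.1 -0.2] open 45.8 mm
t [array([388.5, 243. ]), array([6.4, 9.2]), np.float64(45.0)] pred q0 [388.2 242.9] q1.22 [391.9 273.3]
s [array([339., 132.]), array([14.,  6.]), np.float64(90.0)] pred q0 [338.8 131.8] q1.22 [368.2 144. ]
```

View pics/u8.png

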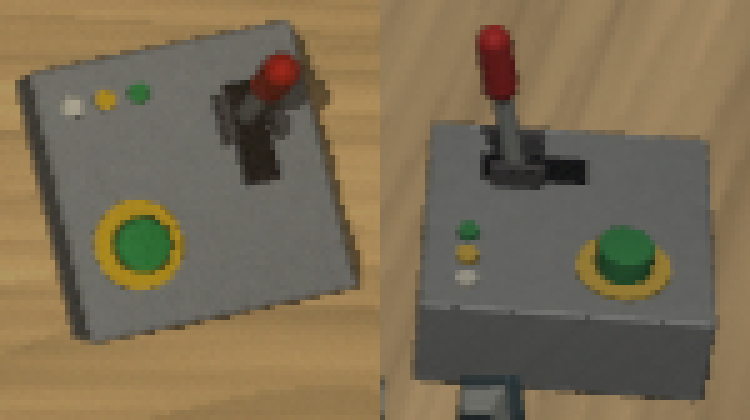

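View pics/side8.png

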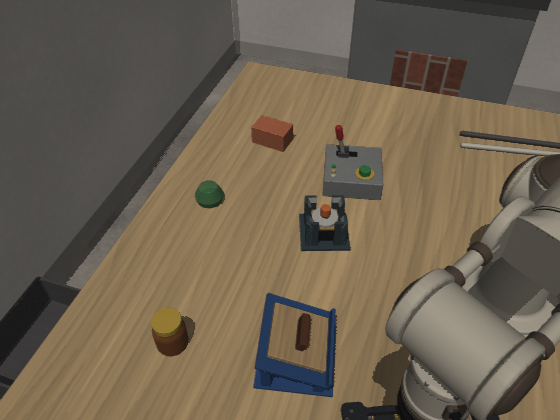

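View pics/top8.png

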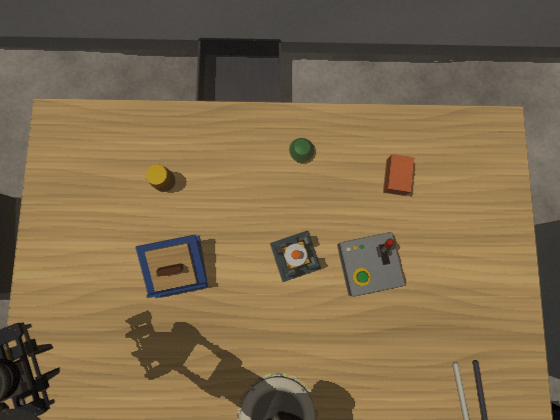

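The lever is back at its q=0 position (within 0.3 px in both views). The stack and cover are in place and the bystanders haven't moved. Handing in.

```bash
python3 -c "
from mv import *
bot.job_done(); st()"
```

```text
the job is handed in; nothing more can be done
the job is handed in; nothing more can be done
```

The job is done and handed in at about 102 s of the 210 s allowed; no verdict was reported.

- **Cover:** it lies flat on the blue rest, parallel to it within about 1° and a few mm from the lip. I checked this by eye in both views and did not measure the final gap.
- **Stack:** the mould, the only spacer on the bench and the disc all went into the nest without contact on the way in. The last pictures show the stack square and flat, with the disc centred and its knob up. The disc was knocked aside early on, so I measured its position again before picking it up.
- **Trip:** I pressed the button about 7 mm, and the pictures showed the lever had dropped. I lifted it back along its arc and let go. In both views it is within 0.3 px of the expected stop position.
- **Bystanders:** the jar, the brick and the glass weight look unmoved in the last pictures.
- **Disagreements:** early hand-picked corners differed by up to about 8 mm between the two cameras. Closer zooms brought this to 3 mm or less, apart from about 6 mm in y for the trip unit. There I used the button position, where both cameras agreed, and the lever then showed within 1 px of prediction. The nest turned out to be turned about 6° from the cover, so I measured it again once uncovered. No final check failed.

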